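# Slacken the belt drive and hold its guard open

## Task

The belt on the alternator test stand is to be changed: slide the saddle carrying the alternator along its rails toward the drive head until it is fully home against the end stop, and leave it there. Then lift the drive head's hinged belt guard by its ball knob and hold it open at 50 degrees from shut (45 to 55 will do); it falls shut if released, so finish with the gripper still holding it steady there. Leave the loose parts lying around the stand where they are.

Things in the scene. Friction and masses are not known exactly. Their poses are not given: they have to be found in the camera images.
- stand: Fixed test stand, grey base plate 260 (x) x 500 (y) x 20 mm, its yaw varies. Origin: centre of the underside; x away from the robot, y along the rails toward the drive head, z up. Rails on the -y half; end stop block (y 6 to 30 mm, 65 mm high) in the middle; on the +y half the drive head, an open-topped casing 160 x 150 mm, top 140 mm above the table, centred at x 25, y 150 mm.
- saddle (a joint): Travel of the saddle along the stand's +y, in m: 0 at the outer end of the rails, 0.12 fully home against the end stop next to the drive head. About 2.5 kg with its alternator (96 mm diameter, top 167 mm above the table); friction 4 N plus 25 N per m/s; stays where it is left.
- saddle_grip (a point): Point on the axis of the saddle's upright black handle post, 120 mm above the table: a cylinder of 22 mm diameter from 90 to 145 mm above the table, on the robot's side of the alternator, axis 67 mm from its front. Room for fingers at both sides (y), all along the travel. Axes as the stand's.
- guard (a joint): Opening angle of the belt guard in rad: 0 shut (level), 0.873 is 50 degrees, end of travel 1.45. It rises at the robot's side and falls shut when let go. Guard mass about 0.7 kg; about 3 N lifts the knob.
- guard_ball (a point): Centre of the black ball knob, 34 mm diameter, on a 12 mm rod, 48 mm in front of the guard's free edge (robot side); 145 mm above the table when shut. 220 mm from the hinge axis and level with it when shut: at angle a it is 220 cos a toward the robot (stand's -x) from the hinge and 220 sin a above it. Free space at both sides and below. Axes turn with the guard.
- guard_hinge (a point): Middle of the guard's hinge axis, at the guard's far edge, 145 mm above the table, at x 112, y 150 mm of the stand. The axis is level, along the stand's y. The guard is a 175 x 166 mm sheet with 27 mm skirts.
- lamp: Bystander: cream ceramic test lamp with a glass bulb, 52 mm diameter, 85 mm high, loose on the table left of the stand. Origin: centre of the underside.
- regulator: Bystander: finned grey aluminium voltage regulator, 50 x 70 x 28 mm, loose on the table between the robot and the stand. Origin: centre of the underside.
- nut: Bystander: nickel-plated terminal nut, 22 mm across, 12 mm high, loose on the stand's base plate at the front middle. Origin: centre of the underside.
- housing: Bystander: cast rear housing, dish 124 mm in diameter with three lugs to 83 mm radius, 45 mm high, loose on the table right of the stand. Origin: centre of the underside.

How it is judged:
On the way, in this order (a step that is already met when the one before it is completed fails the run):
1. the saddle is fully home against the end stop, the guard still shut (value of joint saddle above 0.115 m and value of joint guard below 0.1 rad), for 0.2 s.
2. the guard is held open at 45 to 55 degrees, the saddle still home (value of joint guard between 0.785 and 0.96 rad and contact force between the fingers and guard above 0.8 N and value of joint saddle above 0.115 m), for 0.3 s.
At the end, for the whole second after the job is handed in: The guard stands steady (under 0.1 rad/s) between 0.785 and 0.960 rad (45 to 55 degrees) with the gripper's fingers bearing on it with more than 0.8 N, the saddle is within 5 mm of the end stop, and no bystander is more than 30 mm from where it was (all of step 2 and velocity of joint guard between -0.1 and 0.1 rad/s and distance of each of lamp, regulator, nut, housing from where it was at the start of the episode below 0.03 m); the arm keeps its last pose, push and grip.
It fails at once if the test lamp is knocked out of its place (more than 30 mm) (distance of lamp from where it was at the start of the episode above 0.03 m).
It fails at once if the voltage regulator is knocked out of its place (more than 30 mm) (distance of regulator from where it was at the start of the episode above 0.03 m).
It fails at once if the terminal nut is knocked out of its place (more than 30 mm) (distance of nut from where it was at the start of the episode above 0.03 m).
It fails at once if the rear housing is knocked out of its place (more than 30 mm) (distance of housing from where it was at the start of the episode above 0.03 m).
It also fails if it takes over 51 s, if anything falls off the work surface, if the arm or the gripper's body presses on something with over 40 N, if the wrist force passes 120 N, or if a joint passes its speed limit or range.

## Robot

A 7-joint arm with a two-finger parallel gripper is mounted at the origin on the work surface. World frame = base frame: x ahead of the robot, y to its left, z up, the work surface at z = 0. Lengths are in m, angles in rad, forces in N, time in s.
With the tool pointing down it reaches from about 0.425 to 0.925 m from the base axis. Payload 6.8 kg.
Tool frame: the origin (TCP) lies midway between the tips of the shut fingers; the grasp point (between the pads) lies 19 mm behind it (r.grip_depth is the distance from the TCP to the grasp point, in m); z points along the fingers, y is the line along which they close (so a half turn about z gives the same grasp; the last joint's range is limited). The gripper opens to 85 mm and grips with 20 to 120 N. Pads are 22 mm wide; open, the fingers measure 114 mm over their backs; the gripper's body (76 mm by 85 mm) begins 54 mm behind the grasp point. The pads swing forward as they close: fully open they stand 13 mm farther back than shut.
Start: joints at [1.107, 0.477, 0.022, 1.555, -0.011, 1.109, -0.083], TCP at [0.235, -0.633, 0.231] pointing down, gripper open.
Joint ranges: [-2.96, 2.96], [-0.34, 2.1], [-1.41, 1.46], [0.24, 2.44], [-1.37, 4.51], [0.17, 1.92], [-2.96, 2.96]. Speed limits (rad/s): [2.39, 2.39, 3.14, 3.14, 3.14, 3.14, 3.14].

## Interface

Orientations are given as a rotation vector (axis times angle).
In Python, from bench import telemetry, grab_frame, calibration, order, silhouettes, r gives the robot as it stands.
- The arm moves only by the tool apply_moves, never from a script. Its argument "moves" is a list of rows, each a list of 7 numbers: the turn, a rotation vector about the tool's x, y, z scaled (see below), then the shift along the tool's x, y, z scaled (see below), then the opening, from -1 (shut) to 1 (fully open). A call has exactly 8 rows; each row shifts and turns the commanded pose from where the row before left it, along the tool's axes as they then stand; what a row does not reach is not made up. The controller multiplies each number of a shift by 1000 mm and each number of a turn by 6 degrees. A row lasts 1/12 s, in which the tool goes at most 41.7 mm and 7.16 degrees, less where a joint would pass 70% of its speed; a pose out of reach is approached as far as the arm can. A call with a number of a shift or a turn outside -1 to 1 is refused whole. A call with a gripper value outside its range is refused whole. The fingers move at their own pace and stop on an object; "grip_force" is the grip in N (left out, the last holds). Time passes only in rows, so rows that do not move let the fingers close, or fill a call up. It gives the time, the measured TCP pose, the force, the opening and the grip force at its end, in the units of the state.
- telemetry.get_obs(): the state, without advancing time (a new reading comes with each control period).
- grab_frame(name): name is "scene" or "side" or "wrist"; returns the picture (420x560x3 uint8, blue, green, red); there is no depth.
- calibration(name): a dict with "fx", "fy", "cx", "cy" (pixels), "world_from_camera" (4x4, takes a point from camera to world coordinates); the wrist camera has in their place "mount" (4x4, takes a point from camera to tool coordinates, whose origin is the TCP and whose axes are the flange's). Camera axes: x right, y down, z forward; pixel columns grow to the right and rows downward; lengths in m; the calibration is good to about 2 mm. A picture is of the moment at which its call begins: read the wrist's pose just before it. calibration takes no time and is no camera call.
- order.hand_in(): hands the job in; it is judged then, once.
Trained networks look in the newest picture that a camera, given by its name, has taken for a name from the list of things; names that differ only in an ending like _2 or _b are one class to them, and where a whole thing is asked for, a point or a joint stands for the part that bears it (a point fixed in the world has none). Each returns a list of dicts, best first, with "p" (0 to 1); they miss things now and then, are a little off and sometimes report something else, mostly with a low value. They report only what shows in the picture. A call takes as long as a camera call.
- silhouettes(thing, camera): "mask" (420x560 bool, what is visible of it) and "extent" ([centre column, centre row, width, height] in pixels, round what is visible of it).
The state is a dict: "clock": time; "joints": joint angles; "qvel": joint speeds; "tau": joint torques, N m; "tcp_pos": TCP position; "orientation": TCP orientation; "contact_force": force on the tool from outside, world axes, zero at the start; "moment": the same for the moment, N m; "grip_width": finger opening in m; "gripper_force": force on a finger pad.
Only numpy, scipy, OpenCV 4.12 (cv2) and the standard library are available. Lean on these libraries where they do the work, as an engineer would, in place of code of your own. Each camera call takes 0.05 s, during which the arm holds its last target. There are 200 camera calls.

## Working session

There is one attempt and no reset: what is moved stays moved. The work goes in short steps, Python scripts to look and compute and a tool call to move; the robot and the scene stay as the last step left them, time stands still between calls to the robot, and variables do not carry over. Pictures are saved under pics/ and viewed, at most 10 in all, crops included, and the job is handed in when it is done.

Besides the shell and the picture viewer there is one more tool, called as name([rows], argument=value, ...), one row to a line, values as JSON. apply_moves: Moves the arm, as the interface text tells. Its arguments: {"type":"object","properties":{"moves":{"type":"array"},"grip_force":{"type":"number"}},"required":["moves"]}

```bash
mkdir -p pics; ls
cat > h.py <<'E'
import numpy as np, cv2
from bench import telemetry, grab_frame, calibration, order, silhouettes, r
from scipy.spatial.transform import Rotation as R
E
python3 - <<'E'
from h import *
o=telemetry.get_obs(); print({k:np.round(v,3).tolist() for k,v in o.items()})
ims=[]
for n in ("scene","side"):
    im=grab_frame(n); ims.append(im); np.save(f"pics/{n}0.npy",im)
    for t in ("stand","saddle","saddle_grip","guard","guard_ball","lamp","regulator","nut","housing"):
        s=silhouettes(t,n); print(n,t,[(round(d['p'],2),np.round(d['extent']).tolist()) for d in s[:2]])
    c=calibration(n); print(c['fx'],c['cx'],c['cy'],np.round(c['world_from_camera'],3).tolist())
    cv2.imwrite(f"pics/{n}0.png",cv2.resize(im,(800,600)))
print(np.round(calibration("wrist")['mount'],4).tolist())
E
```

```text
pics
{'clock': 0.0, 'joints': [1.107, 0.478, 0.022, 1.556, -0.012, 1.109, -0.083], 'qvel': [-0.001, 0.0, -0.001, 0.001, -0.0, -0.001, 0.001], 'tau': [-0.0, -59.646, 1.608, -28.119, 0.012, 0.009, -0.0], 'tcp_pos': [0.235, -0.632, 0.23], 'orientation': [-3.09, -0.556, 0.001], 'contact_force': [0.523, -0.068, 0.403], 'moment': [-0.046, 0.034, 0.005], 'gripper_force': 0.0, 'grip_width': 0.085}
scene stand [(0.96, [254.0, 272.0, 220.0, 214.0]), (0.26, [235.0, 237.0, 2.0, 4.0])]
scene saddle [(0.93, [232.0, 277.0, 103.0, 94.0])]
scene saddle_grip [(0.76, [232.0, 277.0, 94.0, 89.0])]
scene guard [(0.75, [306.0, 197.0, 105.0, 70.0]), (0.43, [107.0, 351.0, 81.0, 66.0])]
scene guard_ball [(0.92, [308.0, 197.0, 101.0, 65.0])]
scene lamp []
scene regulator [(0.83, [186.0, 252.0, 33.0, 29.0])]
scene nut [(0.43, [234.0, 237.0, 9.0, 9.0]), (0.3, [234.0, 276.0, 100.0, 92.0])]
scene housing [(0.88, [108.0, 354.0, 79.0, 68.0])]
472.9888401481704 279.7913337966016 217.9800974180488 [[0.818, 0.376, -0.436, 1.055], [0.576, -0.521, 0.63, -0.688], [0.009, -0.766, -0.642, 0.805], [0.0, 0.0, 0.0, 1.0]]
side stand [(0.65, [294.0, 220.0, 195.0, 167.0])]
side saddle [(0.93, [328.0, 170.0, 73.0, 68.0])]
side saddle_grip [(0.93, [329.0, 172.0, 78.0, 67.0])]
side guard [(0.85, [251.0, 210.0, 101.0, 80.0])]
side guard_ball [(0.75, [252.0, 211.0, 102.0, 80.0])]
side lamp [(0.97, [238.0, 303.0, 20.0, 33.0])]
side regulator [(0.56, [368.0, 235.0, 31.0, 24.0])]
side nut [(0.39, [324.0, 235.0, 12.0, 11.0])]
side housing [(0.73, [402.0, 158.0, 51.0, 38.0])]
456.20681008692776 285.301300248806 207.1446423375833 [[-0.737, -0.487, 0.468, 0.05], [-0.676, 0.549, -0.492, 0.545], [-0.017, -0.679, -0.734, 0.924], [0.0, 0.0, 0.0, 1.0]]
[[0.0012, -0.9494, -0.3139, 0.0799], [1.0, 0.001, 0.0008, 0.0001], [-0.0004, -0.3139, 0.9494, -0.1412], [0.0, 0.0, 0.0, 1.0]]
```

View pics/scene0.png

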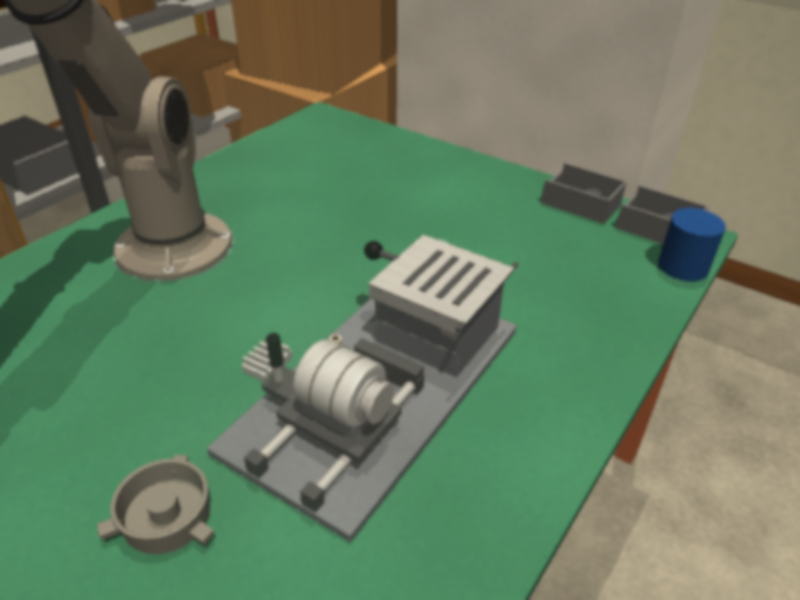

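View pics/side0.png

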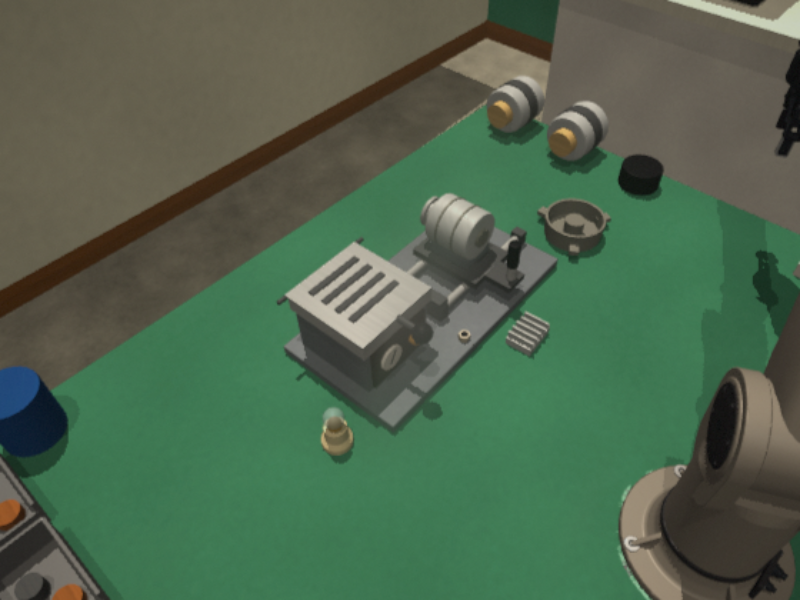

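Scene picture: the post is at (275,350) and the ball at (373,250), with the plate corners at (210,452), (352,533) and (515,323). Side picture: the post is at (516,247), with the corners at (555,260), (393,422) and (287,348). The ball lies against the dark casing near (420,330). The guard is shut and the saddle is near the outer end. I'll fit the stand pose next.

```bash
cat >> h.py <<'E'
def proj(n,P):
    c=calibration(n); T=np.linalg.inv(c['world_from_camera']); p=np.atleast_2d(P)@T[:3,:3].T+T[:3,3]
    return np.c_[c['fx']*p[:,0]/p[:,2]+c['cx'],c['fy']*p[:,1]/p[:,2]+c['cy']]
def s2w(s,P):
    P=np.atleast_2d(P).astype(float); c,d=np.cos(s[2]),np.sin(s[2])
    return np.c_[s[0]+c*P[:,0]-d*P[:,1],s[1]+d*P[:,0]+c*P[:,1],P[:,2]]
E
python3 - <<'E'
from h import *
from scipy.optimize import least_squares
ob={"scene":[((-.13,-.25,.02),(210,452)),((.13,-.25,.02),(352,533)),((.13,.25,.02),(515,323)),((-.108,.15,.145),(373,250))],
"side":[((-.13,-.25,.02),(555,260)),((-.13,.25,.02),(393,422)),((.13,.25,.02),(287,348))]}
post={"scene":(275,350),"side":(516,247)}
def res(v):
    e=[]
    for n in ob:
        e.append(proj(n,s2w(v[:3],[a for a,_ in ob[n]]))-.7*np.array([b for _,b in ob[n]]))
        e.append(proj(n,s2w(v[:3],[[v[3],v[4],v[5]]]))-.7*np.array([post[n]]))
    return np.concatenate(e).ravel()
f=least_squares(res,[.65,-.1,0,-.1,-.18,.12],loss='soft_l1')
print(np.round(f.x,4)); print(np.round(res(f.x).reshape(-1,2),1).tolist())
np.save("fit.npy",f.x); s=f.x[:3]
for n in ob:
    im=np.load(f"pics/{n}0.npy")
    im=cv2.resize(im,None,fx=3,fy=3,interpolation=cv2.INTER_CUBIC)
    P={'ball':(-.108,.15,.145),'post':f.x[3:6],'hinge':(.112,.15,.145),'c':(-.13,-.25,.02),'d':(-.13,.25,.02),'e':(.13,.25,.02),'f':(.13,-.25,.02)}
    for k,a in P.items():
        u=proj(n,s2w(s,a))[0]*3; cv2.circle(im,tuple(int(i) for i in u),4,(0,0,255),1)
    uu=proj(n,s2w(s,(0,0,.1)))[0]*3
    x,y=int(uu[0])-400,int(uu[1])-300
    cv2.imwrite(f"pics/{n}1.png",im[y:y+600,x:x+800])
print("ball",s2w(s,(-.108,.15,.145)),"post",s2w(s,f.x[3:6]))
for t in ["lamp","regulator","nut","housing"]:
  pass
E
```

```text
[ 0.5904 -0.0786  0.0489 -0.1008 -0.1188  0.1272]
[[-1.9, -2.5], [1.1, 1.4], [1.1, -0.2], [-0.1, -0.1], [-0.8, -0.1], [1.9, -1.6], [0.8, 4.3], [-3.2, -0.5], [-1.2, 0.1]]
ball [[0.47520476 0.065957   0.145     ]] post [[ 0.49555061 -0.20221785  0.12721952]]
```

View pics/side1.png

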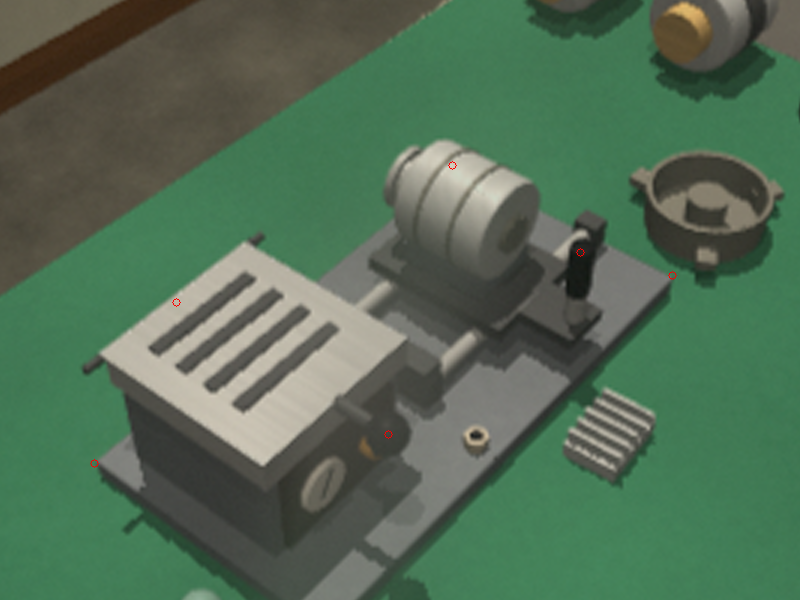

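View pics/scene1.png

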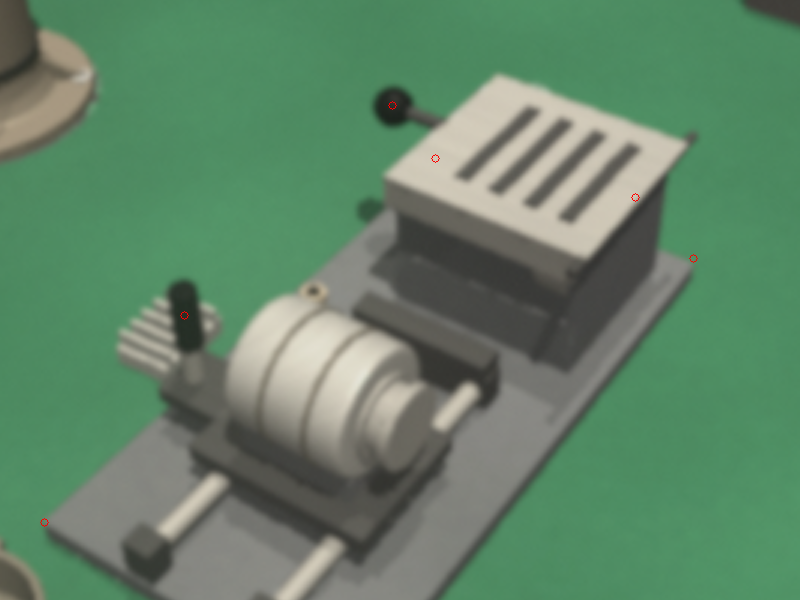

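Overlay check: the ball fit sits on the knob in both views (side crop (388,432), scene crop (392,105)). The post also matches, at (580,252) and (184,315). I'll move above the post now.

apply_moves([
  [0,0,0.98,0,0,-0.01,1],
  [0,0,0.98,0,0,-0.01,1],
  [0,0,0.98,0,0,-0.01,1],
  [0,0,0,0.02,-0.03,0,1],
  [0,0,0,0.02,-0.03,0,1],
  [0,0,0,0.02,-0.03,0,1],
  [0,0,0,0.02,-0.03,0,1],
  [0,0,0,0.02,-0.03,0,1],
])

```text
clock: 1.67
tcp_pos: [0.3285, -0.4766, 0.2615]
orientation: [3.14, 0.075, 0.0]
contact_force: [1.2, -0.7, -0.2]
grip_width: 0.0853
gripper_force: 0.0
```

apply_moves([
  [0,0,0,0.02,-0.03,0,1],
  [0,0,0,0.02,-0.03,0,1],
  [0,0,0,0.02,-0.03,0,1],
  [0,0,0,0.02,-0.03,0,1],
  [0,0,0,0.02,-0.03,0,1],
  [0,0,0,0.02,-0.03,0,1],
  [0,0,0,0.02,-0.03,0,1],
  [0,0,0,0.02,-0.03,0,1],
])

```text
clock: 2.33
tcp_pos: [0.4768, -0.2292, 0.2616]
orientation: [3.14, 0.075, 0.001]
contact_force: [0.4, -0.4, -1.5]
grip_width: 0.0854
gripper_force: 0.0
```

```bash
cat >> h.py <<'E'
def wcam():
    o=telemetry.get_obs(); T=np.eye(4); T[:3,:3]=R.from_rotvec(o['orientation']).as_matrix(); T[:3,3]=o['tcp_pos']
    return T@np.array(calibration("wrist")['mount'])
def wproj(M,P):
    c=calibration("wrist"); T=np.linalg.inv(M); p=np.atleast_2d(P)@T[:3,:3].T+T[:3,3]
    return np.c_[c['fx']*p[:,0]/p[:,2]+c['cx'],c['fy']*p[:,1]/p[:,2]+c['cy']]
E
python3 - <<'E'
from h import *
v=np.load("fit.npy"); s=v[:3]
M=wcam(); im=grab_frame("wrist"); np.save("pics/w0.npy",im); np.save("pics/M0.npy",M)
w=s2w(s,v[3:6])[0]
for z in (.09,.145):
    u=wproj(M,[w[0],w[1],z])[0]; print(z,u); cv2.circle(im,tuple(int(i) for i in u),4,(0,0,255),1)
u=wproj(M,s2w(s,(-.108,.15,.145)))[0]; print(u)
cv2.imwrite("pics/w0.png",cv2.resize(im,(800,600)))
E
```

```text
0.09 [252.41195029 168.55094664]
0.145 [247.13730744 181.14103025]
[-74.96138883 189.63151997]
```

View pics/w0.png

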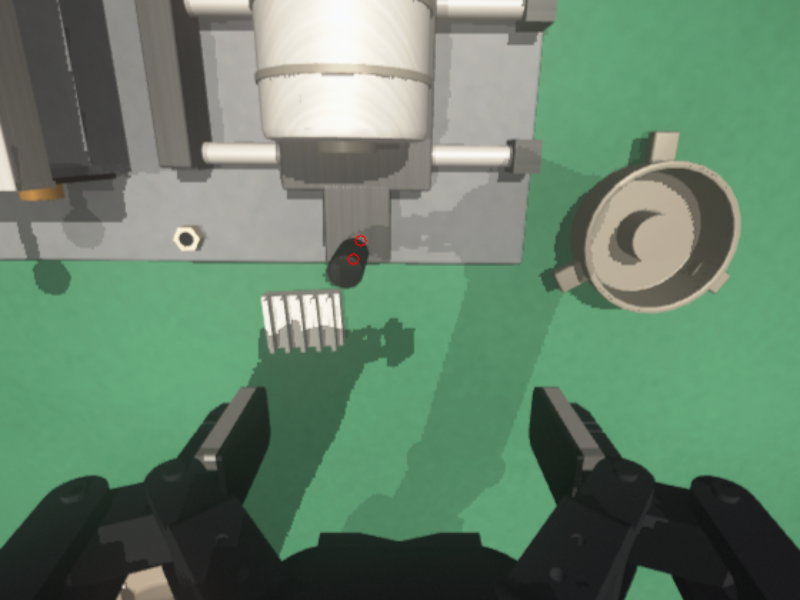

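Wrist picture: the post's top is at (346,272), about 5 mm nearer the robot than the fit. The plate corner is at (522,264) and its front edge passes (0,259). I'll refit with these.

Run:
```python
from h import *
from scipy.optimize import least_squares
M=np.load("pics/M0.npy")
ob={"scene":[((-.13,-.25,.02),(210,452)),((.13,-.25,.02),(352,533)),((.13,.25,.02),(515,323)),((-.108,.15,.145),(373,250)),((.112,.063,.145),(0,0))][:4],
"side":[((-.13,-.25,.02),(555,260)),((.13,.25,.02),(287,348)),((-.108,.15,.145),(.7**-1*0+1,1))][:2]}
def res(v):
    s=v[:3]; e=[]
    for n in ob: e.append(proj(n,s2w(s,[a for a,_ in ob[n]]))-.7*np.array([b for _,b in ob[n]]))
    e=np.concatenate(e).ravel()
    a=wproj(M,s2w(s,(-.13,-.25,.02)))-.7*np.array([[522,264]])
    l=wproj(M,s2w(s,[(-.13,.1,.02),(-.13,-.25,.02)])); y=l[0,1]+(0-l[0,0])*(l[1,1]-l[0,1])/(l[1,0]-l[0,0])-.7*259
    return np.r_[e,a.ravel(),y]
f=least_squares(res,np.load("fit.npy")[:3],loss='soft_l1'); s=f.x
print(np.round(s,4),np.round(res(s),1))
# post: top from wrist + scene/side centres
ob2=[("scene",(275,350),.12),("side",(516,247),.12)]
def rp(p):
    e=[wproj(M,[p[0],p[1],p[2]+.025])[0]-.7*np.array([346,272])]
    for n,u,z in ob2: e.append((proj(n,p)[0]-.7*np.array(u))*.7)
    return np.concatenate(e)
g=least_squares(rp,[.49,-.2,.12]); print("post",np.round(g.x,4),np.round(rp(g.x),1))
c=calibration("wrist"); d=M[:3,:3]@np.array([(346*.7-c['cx'])/c['fx'],(272*.7-c['cy'])/c['fy'],1]); t=(.145-M[2,3])/d[2]; print("ray at .145",M[:3,3]+t*d)
print("ball",s2w(s,(-.108,.15,.145)))
np.save("fit2.npy",s)
o=telemetry.get_obs(); A=R.from_rotvec(o['orientation']).as_matrix(); print("tool delta to (post,.101)",A.T@(np.r_[g.x[:2],.101]-o['tcp_pos']), o['tcp_pos'])
```

```text
[ 0.589  -0.0794  0.0467] [-2.8 -2.8 -0.1  1.3  0.6 -0.1 -0.6 -0.1  2.6 -1.4 -2.7 -0.6 -0.9 -2.
  0.8]
post [ 0.4899 -0.1992  0.1277] [ 0.1 -0.5 -1.3 -1.5 -0.1  1.1]
ray at .145 [ 0.48743943 -0.19823619  0.145     ]
ball [[0.47415429 0.06537817 0.145     ]]
tool delta to (post,.101) [ 0.00934859 -0.02086597  0.16088804] [ 0.48127156 -0.2211164   0.26178168]
```

apply_moves([
  [0,0,0,0.008,-0.022,0,1],
  [0,0,0,0,0,0.03,1],
  [0,0,0,0,0,0.03,1],
  [0,0,0,0,0,0.03,1],
  [0,0,0,0,0,0.03,1],
  [0,0,0,0,0,0.02,1],
  [0,0,0,0,0,0.018,1],
  [0,0,0,0,0,0,1],
])

```text
clock: 3.05
tcp_pos: [0.4806, -0.2078, 0.1001]
orientation: [-3.139, -0.075, 0.009]
contact_force: [-0.1, -0.7, 0.3]
grip_width: 0.0853
gripper_force: 0.0
```

Run:
```python
from h import *
o=telemetry.get_obs(); print(o['tcp_pos'],o['contact_force'])
M=wcam();im=grab_frame("wrist"); cv2.imwrite("pics/w1.png",cv2.resize(im,(640,480)))
```

```text
[ 0.48062502 -0.2078107   0.10006883] [-0.13830543 -0.72456023  0.29345618]
```

View pics/w1.png

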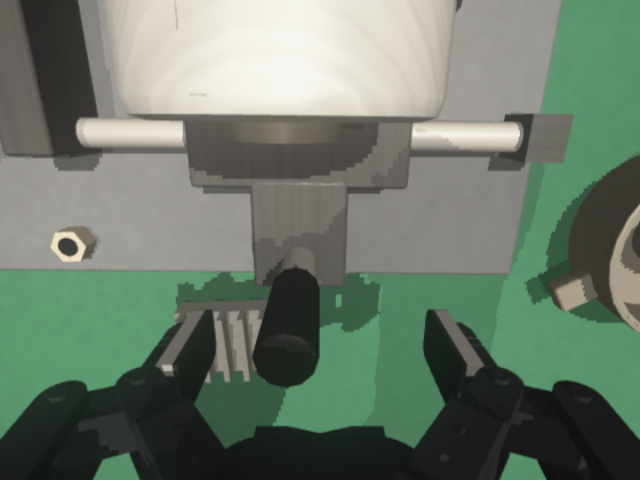

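The post stands between the fingers, slightly left of the middle at (285,330). That agrees with the estimate, so I'll correct by 9 mm and close.

apply_moves([
  [0,0,0,0.009,-0.009,0,1],
  [0,0,0,0,0,0,1],
  [0,0,0,0,0,0,-1],
  [0,0,0,0,0,0,-1],
  [0,0,0,0,0,0,-1],
  [0,0,0,0,0,0,-1],
  [0,0,0,0,0,0,-1],
  [0,0,0,0,0,0,-1],
], grip_force=50)

```text
clock: 3.77
tcp_pos: [0.4917, -0.1984, 0.1037]
orientation: [-3.14, -0.075, 0.0]
contact_force: [-1.1, 2.0, 5.3]
grip_width: 0.0205
gripper_force: 48.7
```

apply_moves([
  [0,0,0,0,-0.005,0,-1],
  [0,0,0,0,-0.008,0,-1],
  [0,0,0,0,-0.01,0,-1],
  [0,0,0,0,-0.01,0,-1],
  [0,0,0,0,-0.01,0,-1],
  [0,0,0,0,-0.01,0,-1],
  [0,0,0,0,-0.01,0,-1],
  [0,0,0,0,-0.005,0,-1],
])

```text
clock: 4.43
tcp_pos: [0.4893, -0.135, 0.1038]
orientation: [3.135, 0.073, 0.004]
contact_force: [3.5, -25.3, -6.0]
grip_width: 0.0209
gripper_force: 50.4
```

apply_moves([
  [0,0,0,0,-0.004,0,-1],
  [0,0,0,0,-0.004,0,-1],
  [0,0,0,0,0,0,-1],
  [0,0,0,0,0,0,-1],
  [0,0,0,0,0,0,-1],
  [0,0,0,0,0,0,-1],
  [0,0,0,0,0,0,-1],
  [0,0,0,0,0,0,-1],
])

```text
clock: 5.1
tcp_pos: [0.4893, -0.1351, 0.1038]
orientation: [3.129, 0.061, 0.007]
contact_force: [6.8, -33.6, -8.0]
grip_width: 0.0208
gripper_force: 51.4
```

Run:
```python
from h import *
o=telemetry.get_obs(); s=np.load("fit2.npy"); print(o['tcp_pos'],o['contact_force'])
p=o['tcp_pos'][:2]-s[:2]; c,d=np.cos(s[2]),np.sin(s[2]); print("stand xy",c*p[0]+d*p[1],-d*p[0]+c*p[1])
M=wcam();im=grab_frame("wrist"); cv2.imwrite("pics/w2.png",cv2.resize(im,(640,480)))
```

```text
[ 0.4893171  -0.13506064  0.10382259] [  6.75799455 -33.56175178  -7.95027099]
stand xy -0.10221542057859097 -0.05092826435457365
```

View pics/w2.png

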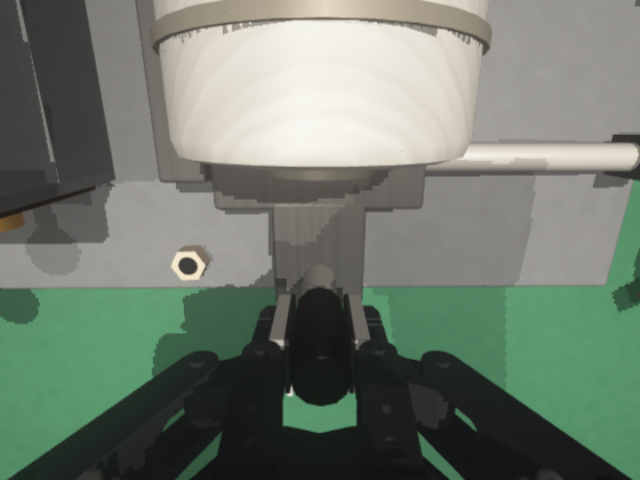

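The saddle sits flush against the stop: the plate edge touches the block near (213,190), and the push has reached 34 N with no further travel. I'll ease the push, release and rise.

apply_moves([
  [0,0,0,0,0.008,0,-1],
  [0,0,0,0,0,0,-1],
  [0,0,0,0,0,0,1],
  [0,0,0,0,0,0,1],
  [0,0,0,0,0,0,1],
  [0,0,0,0,0,0,1],
  [0,0,0,0,0,0,1],
  [0,0,0,0,0,0,1],
])

```text
clock: 5.82
tcp_pos: [0.4884, -0.1305, 0.1033]
orientation: [-3.14, -0.077, 0.0]
contact_force: [-0.5, -0.5, -0.2]
grip_width: 0.0854
gripper_force: 0.0
```

apply_moves([
  [0,0,0,0,0,-0.02,1],
  [0,0,0,0,0,-0.03,1],
  [0,0,0,0,0,-0.03,1],
  [0,0,0,0,0,-0.03,1],
  [0,0,0,0,0,-0.03,1],
  [0,0,0,0,0,-0.02,1],
  [0,0,0,-0.002,-0.03,0,1],
  [0,0,0,-0.002,-0.03,0,1],
])

```text
clock: 6.48
tcp_pos: [0.4823, -0.0719, 0.265]
orientation: [3.14, 0.069, 0.006]
contact_force: [0.8, 1.6, -0.2]
grip_width: 0.0857
gripper_force: 0.0
```

apply_moves([
  [0,0,0,-0.002,-0.03,0,1],
  [0,0,0,-0.002,-0.03,0,1],
  [0,0,0,-0.002,-0.03,0,1],
  [0,0,0,0,-0.03,0,1],
  [0,0,0,0,-0.02,0,1],
  [0,0,0,0,0,0,1],
  [0,0,0,0,0,0,1],
  [0,0,0,0,0,0,1],
])

```text
clock: 7.15
tcp_pos: [0.4688, 0.0674, 0.2632]
orientation: [3.14, 0.074, -0.0]
contact_force: [0.6, 0.5, -0.9]
grip_width: 0.0856
gripper_force: 0.0
```

Run:
```python
from h import *
o=telemetry.get_obs(); s=np.load("fit2.npy"); print(o['tcp_pos'],o['orientation'],o['contact_force'])
M=wcam();im=grab_frame("wrist"); np.save("pics/M3.npy",M)
u=wproj(M,s2w(s,(-.108,.15,.145)))[0]; print(u)
d=silhouettes("guard_ball","wrist"); print([(x['p'],x['extent']) for x in d])
cv2.circle(im,tuple(int(i) for i in u),4,(0,0,255),1)
cv2.imwrite("pics/w3.png",cv2.resize(im,(800,600)))
```

```text
[0.4687606  0.06741913 0.26316688] [ 3.14010947e+00  7.44027651e-02 -4.47548628e-04] [ 0.55890805  0.53691598 -0.86776875]
[281.30216459 197.64336547]
[(0.72, [286.3, 109.5, 236.2, 216.0]), (0.44, [379.0, 173.3, 20.7, 22.5])]
```

View pics/w3.png

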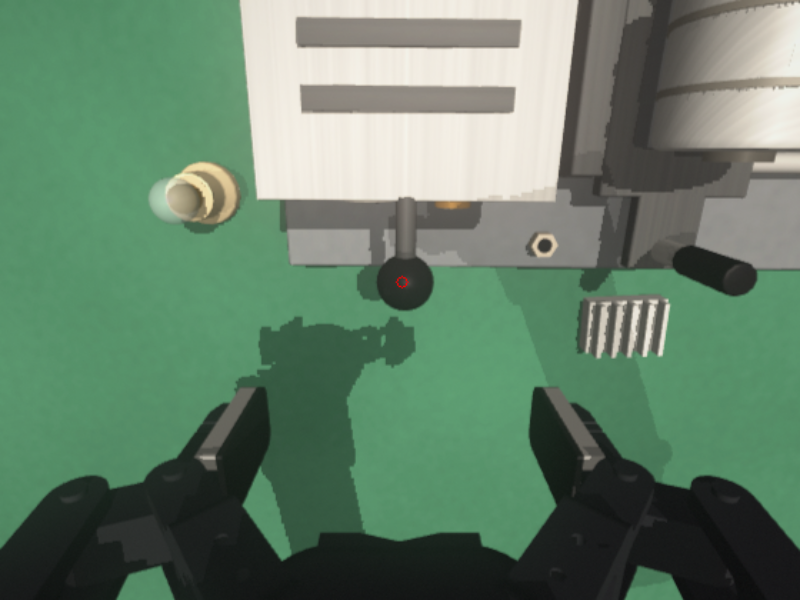

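The wrist view shows the ball at (405,282), within 1–2 mm of the fit. Descending onto it; the lamp at (200,195) is lower than the fingertips will go.

apply_moves([
  [0,0,0,0.005,0.003,0,1],
  [0,0,0,0,0,0.03,1],
  [0,0,0,0,0,0.03,1],
  [0,0,0,0,0,0.03,1],
  [0,0,0,0,0,0.025,1],
  [0,0,0,0,0,0.022,1],
  [0,0,0,0,0,0,1],
  [0,0,0,0,0,0,1],
])

```text
clock: 7.92
tcp_pos: [0.4737, 0.0647, 0.1258]
orientation: [3.14, 0.074, -0.004]
contact_force: [0.1, -0.6, 0.1]
grip_width: 0.0853
gripper_force: 0.0
```

apply_moves([
  [0,0,0,0,0,0,1],
  [0,0,0,0,0,0,-1],
  [0,0,0,0,0,0,-1],
  [0,0,0,0,0,0,-1],
  [0,0,0,0,0,0,-1],
  [0,0,0,0,0,0,-1],
  [0,0,0,0,0,0,-1],
  [0,0,0,0,0,0,-1],
], grip_force=40)

```text
clock: 8.58
tcp_pos: [0.4744, 0.0645, 0.1273]
orientation: [3.139, 0.074, 0.002]
contact_force: [-1.1, -3.3, 8.5]
grip_width: 0.0319
gripper_force: 38.8
```

apply_moves([
  [0,0,0,0.0002,0,-0.0096,-1],
  [0,0,0,0.0006,0,-0.0096,-1],
  [0,0,0,0.001,0,-0.0095,-1],
  [0,0,0,0.0015,0,-0.0095,-1],
  [0,0,0,0.0019,0,-0.0094,-1],
  [0,0,0,0.0023,0,-0.0093,-1],
  [0,0,0,0.0027,0,-0.0092,-1],
  [0,0,0,0.0031,0,-0.0091,-1],
])

```text
clock: 9.25
tcp_pos: [0.4867, 0.065, 0.2019]
orientation: [3.139, 0.074, -0.002]
contact_force: [2.4, -5.0, -6.5]
grip_width: 0.0319
gripper_force: 40.1
```

apply_moves([
  [0,0,0,0.0035,0,-0.009,-1],
  [0,0,0,0.0038,0,-0.0088,-1],
  [0,0,0,0.0043,0,-0.0086,-1],
  [0,0,0,0.0046,0,-0.0084,-1],
  [0,0,0,0.005,0,-0.0082,-1],
  [0,0,0,0.0053,0,-0.008,-1],
  [0,0,0,0.0057,0,-0.0077,-1],
  [0,0,0,0.006,0,-0.0075,-1],
])

```text
clock: 9.92
tcp_pos: [0.5244, 0.0664, 0.2676]
orientation: [3.139, 0.074, -0.005]
contact_force: [1.8, -5.6, -7.5]
grip_width: 0.0317
gripper_force: 40.2
```

apply_moves([
  [0,0,0,0.0063,0,-0.0072,-1],
  [0,0,0,0.0066,0,-0.007,-1],
  [0,0,0,0.007,0,-0.0066,-1],
  [0,0,0,0.0072,0,-0.0063,-1],
  [0,0,0,0,0,0,-1],
  [0,0,0,0,0,0,-1],
  [0,0,0,0,0,0,-1],
  [0,0,0,0,0,0,-1],
])

```text
clock: 10.58
tcp_pos: [0.5512, 0.0674, 0.2943]
orientation: [3.138, 0.074, -0.006]
contact_force: [-1.1, -6.1, -4.0]
grip_width: 0.0322
gripper_force: 40.5
```

Run:
```python
from h import *
o=telemetry.get_obs(); s=np.load("fit2.npy"); p=np.array(o['tcp_pos']); print(p,o['orientation'],o['contact_force'],o['gripper_force'],o['grip_width'])
g=p+R.from_rotvec(o['orientation']).apply([0,0,-r.grip_depth]); h=s2w(s,(.112,.15,.145))[0]
c=np.array([np.cos(s[2]),np.sin(s[2])]); dx=-(g[:2]-h[:2])@c; dz=g[2]-h[2]; print("angle",np.degrees(np.arctan2(dz,dx)),"radius",np.hypot(dx,dz))
im=grab_frame("side"); cv2.imwrite("pics/s4.png",cv2.resize(im[90:300,150:430],(800,600)))
```

```text
[0.55120219 0.06742472 0.29426702] [ 3.13818323  0.0740055  -0.00560471] [-1.12896208 -6.10070374 -3.97777543] 40.52412807941437 0.03221917622377567
angle 49.61548115418421 radius 0.22051186582233212
```

View pics/s4.png

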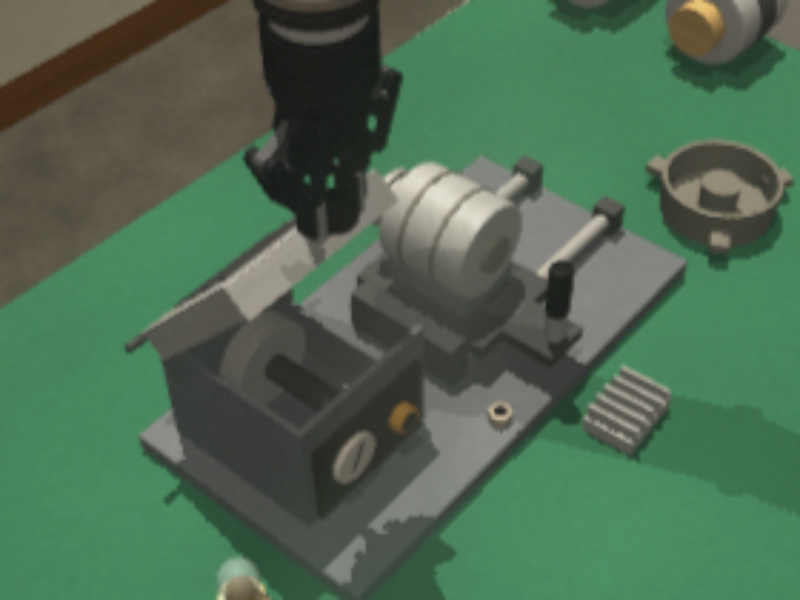

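The side view shows the guard up with the gripper on its knob, at about 49.6° with a radius of 220.5 mm as expected. The saddle is against the stop. The regulator, nut, housing and lamp are undisturbed.

```bash
python3 -c "
from h import *
print(order.hand_in())"
```

```text
the job is handed in; nothing more can be done
None
```

The job is handed in (the hand-in gave no verdict): the saddle is home against the end stop, the gripper is holding the belt guard open at about 50° (49.6° measured), and the last side view showed the loose parts undisturbed.

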